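# Open the top half of the spares hatch

### The job

Open the spares hatch for serving: draw the bolt of the top half of its split door and swing that half wide open, past square to the front. The wash bottle standing on the hatch's counter is in the leaf's way: take it off and stand it upright on the table. The bottom half has to stay shut and bolted, and the torch, the solder reel on the roof and the open device shell must stay where they are.

Things in the scene. Friction and masses are not known exactly. Their poses are not given: they have to be found in the camera images.
- hatch: Grey bench cabinet with a split (stable) door, fixed, 140 deep x 240 wide x 225 mm high, flat roof. Origin: foot of its front face, middle; x points into the cabinet (0 to 140 mm), y to the left seen from the front, z up. Two leaves, 177 mm wide, one above the other, hinged at the left (x 0, y +90 mm), bolted at the right. Bolt keepers: straps at y -105 mm, 20 mm proud of the front.
- counter (a point): Middle of the top face of the wooden counter, which is fixed to the lower leaf's upper edge and juts out of the front: 90 mm deep, 174 mm wide, 12 mm thick, top face 112 mm above the table. Axes as the hatch's.
- leaf_hinge (a point): On the upper leaf's hinge line, at mid height (163 mm above the table). Axes turn with the leaf (shut: as the hatch's). From here the leaf runs 179 mm along this frame's -y; outer face to -x; 12 mm thick; it spans 115 to 211 mm above the table. Opening, it sweeps all that is higher than 115 mm within 180 mm of the hinge line, counter included.
- upper_leaf (a joint): Angle of the upper leaf, rad: 0 shut, grows as it swings out to the front and left (clockwise seen from above), stop at 1.9. Stiff hinge (0.12 N m of friction): it stays where it is left. Held shut by its bolt.
- upper_bolt (a joint): Travel of the upper leaf's bolt, m: 0 fully shot (to the right), 0.032 fully drawn (towards the hinge, the leaf's +y). Starts between 0 and 0.006; out of its keeper from about 0.020 on. About 2 N of friction; it stays where it is left.
- bolt_grip (a point): On the axis of the upper bolt's grip: an upright round steel post, 12 mm diameter, 34 mm in front of the leaf's face, to slide the bolt and pull the leaf by. 145 mm from the hinge line when shot, 113 drawn. Point 212 mm above the table, post top 224; an arm joins it to the rod at 182, so pinch the upper 35 mm. Fingers can turn about the round post.
- lower_leaf (a joint): Angle of the lower leaf, rad: 0 shut; same sense as the upper. Must stay shut.
- lower_bolt (a joint): Travel of the lower leaf's bolt, m: 0 fully shot. Like the upper one, but under the counter, its rod 39 mm above the table. Leave it alone. Starts between 0 and 0.003.
- ipa_bottle: White wash bottle with a nozzle: cylinder 44 mm in diameter, 96 mm high, then a neck and nozzle 28 mm wide up to 134 mm; about 0.11 kg. Origin: centre of its base, z up the bottle. Starts standing on the counter, in its hinge half, axis 52 to 60 mm in front of the leaf.
- torch: Grey pocket torch, 43 mm in diameter, 122 mm high, standing on the table to the right of the counter, out of the leaf's reach. Origin: centre of its foot. Bystander.
- case_half_a: Open half of a pocket device with its circuit board, 142 (its x) x 88 x 40 mm, lying near the table's front edge. Origin: centre of its underside. Bystander. The table is otherwise clear in front of and beside the hatch, for world x 0.42 to 0.60, y -0.08 to 0.40 m.
- solder_spool: Reel of solder wire, 55 mm in diameter, 42 mm high, with a wire end that makes it 74 mm long, standing on the hatch's roof, 45 mm or more behind its front edge. Origin: centre of the underside of its bounding box. Bystander.
Not all that is in view belongs to the job. Leave any orange, pink or red look-alike of the ipa_bottle alone.

How it is judged (in metres and radians):
At the end, for the whole second after the job is handed in: Upper leaf open past square (over 1.58 rad); bottle upright (within 0.1 rad) and still on the table; lower leaf shut (under 0.04 rad), its bolt shot (under 12 mm of travel); torch, device shell and solder reel upright, within 20 mm of where they were (value of joint upper_leaf above 1.58 rad and height (world z) of ipa_bottle between -0.01 and 0.015 m and angle between ipa_bottle's own z axis and vertical below 0.1 rad and linear speed of ipa_bottle below 0.02 m/s and value of joint lower_leaf below 0.04 rad and value of joint lower_bolt below 0.012 m and distance of each of torch, case_half_a, solder_spool from where it was at the start of the episode below 0.02 m and angle between each of torch, case_half_a, solder_spool's own z axis and vertical below 0.15 rad); the robot touches nothing.
It fails at once if the wash bottle is knocked over (tilted by more than 0.6 rad) (angle between ipa_bottle's own z axis and vertical above 0.6 rad).
It fails at once if the lower leaf is opened (more than 0.06 rad) or its bolt drawn (more than 15 mm) (value of joint lower_leaf above 0.06 rad or value of joint lower_bolt above 0.015 m).
It fails at once if the torch, the device shell or the solder reel is shifted by more than 25 mm or tipped by more than 0.3 rad (distance of any of torch, case_half_a, solder_spool from where it was at the start of the episode above 0.025 m or angle between any of torch, case_half_a, solder_spool's own z axis and vertical above 0.3 rad).
It also fails if it takes over 54 s, if anything falls off the work surface, if the arm or the gripper's body presses on something with over 40 N, if the wrist force passes 120 N, or if a joint passes its speed limit or range.

### The arm

A 6-joint arm with a two-finger parallel gripper is mounted at the origin on a cart in front of the work surface, level with it; the furniture and walls round the work are solid. World frame = base frame: x ahead of the robot, y to its left, z up, the work surface at z = 0. Lengths are in m, angles in degrees, forces in N, time in s.
With the tool pointing down it reaches from about 0.3 to 0.75 m from the base axis. Payload 8.5 kg.
Tool frame: the origin (TCP) lies at the very end of the fingers, on their centre line; the grasp point (between the pads) lies 19 mm behind it (env.grasp_offset is the distance from the TCP to the grasp point, in m); y points along the fingers, z is the direction in which the jaws open and shut, and the axes are right-handed (so a half turn about y gives the same grasp; the last joint's range is limited). The gripper opens to 85 mm and grips with 20 to 120 N. Pads are 22 mm wide; open, the fingers measure 114 mm over their backs; the gripper's body (76 mm by 85 mm) begins 54 mm behind the grasp point. The pads swing forward as they close: fully open they stand 13 mm farther back than shut.
Start: joints at [-78.799, 21.807, 74.336, -0, 83.858, -12.336], TCP at [0.22, -0.504, 0.231] pointing down, gripper open.
Joint ranges: [-178.18, 178.18], [-50.72, 133.34], [12.68, 142.11], [-81.47, 261.47], [9.98, 163.14], [-165.26, 165.26]. Speed limits (degrees/s): [136.94, 136.94, 180, 180, 180, 180].

### API

Orientations are given as a 3x3 rotation matrix whose columns are the frame's x, y, z axes.
In Python, from rig import env gives the robot as it stands. The module is installed in compiled form; this text tells all that it offers.
- The arm moves only by the shell command python3 -m pendant 'ROWS' [FORCE]. ROWS is JSON, a list of rows, each a list of 3 entries, a list of its own where there are three numbers: the shift along the world's x, y, z as a fraction of full scale, then the turn about the world's z as a fraction of full scale, then the opening, from 0 (shut) to 1 (fully open). A call has 1 to 12 rows; each row shifts and turns the commanded pose from where the row before left it; what a row does not reach is not made up. Full scale, the value 1, is 30 mm for a shift and 5 degrees for a turn. A row lasts 1/12 s, in which the tool goes at most 41.7 mm and 7.16 degrees, less where a joint would pass 70% of its speed; a pose out of reach is approached as far as the arm can. A call with a number of a shift or a turn outside -1 to 1 is refused whole. A call with a gripper value outside its range is refused whole. The fingers move at their own pace and stop on an object; FORCE is the grip in N (left out, the last holds). Time passes only in rows, so rows that do not move let the fingers close. It gives the time, the measured TCP pose, the force and the opening at its end, in the units of the state.
- env.observe(): the state, without advancing time (a new reading comes with each control period).
- env.get_image(name): name is "scene" or "top"; returns (picture, depth): 400x640x3 uint8, red, green, blue; 400x640 float32, m along the optical axis (not along the pixel's ray), 0 where there is no reading.
- env.camera_model(name): a dict with "camera_matrix" (3x3 intrinsics, pixels), "dist_coeffs" ([k1, k2, p1, p2, k3] as OpenCV has them; the pictures are not rectified), "R" (3x3) and "t" (3): a world point X has camera coordinates R X + t. Camera axes: x right, y down, z forward; pixel columns grow to the right and rows downward; lengths in m; the calibration is good to about 2 mm. A picture is of the moment at which its call begins. camera_model takes no time and is no camera call.
- env.close_job(): hands the job in, once; it reports no verdict.
The state is a dict: "time_s": time; "q": joint angles; "qvel": joint speeds; "joint_efforts": joint torques, N m; "position": TCP position; "tool_rot": TCP orientation; "ft_force": force on the tool from outside, world axes, zero at the start; "wrist_torque": the same for the moment, N m; "grip_width": finger opening in m.
Only numpy, scipy, OpenCV 4.12 (cv2) and the standard library are available. Lean on these libraries where they do the work, as an engineer would, in place of code of your own. Each camera call takes 0.05 s, during which the arm holds its last target.

## Working session

There is one attempt and no reset: what is moved stays moved. The work goes in short steps, Python scripts to look and compute and a shell command to move; the robot and the scene stay as the last step left them, time stands still between calls to the robot, and variables do not carry over. Pictures are saved under pics/ and viewed, and the job is handed in when it is done.

```bash
mkdir -p pics; ls
cat > h.py <<'E'
import numpy as np, cv2
from rig import env
def snap(n):
    im,d=env.get_image(n); np.savez(f'/tmp/{n}.npz',im=im,d=d); return im,d
def pts(n,uv,d):
    m=env.camera_model(n); K=np.array(m['camera_matrix']);D=np.array(m['dist_coeffs']);R=np.array(m['R']);t=np.array(m['t'])
    uv=np.asarray(uv,float).reshape(-1,1,2)
    p=cv2.undistortPoints(uv,K,D).reshape(-1,2)
    z=np.array([d[int(round(b)),int(round(a))] for a,b in uv.reshape(-1,2)])
    c=np.c_[p*z[:,None],z]
    return (c-t)@R
def cloud(n,d):
    m=env.camera_model(n); K=np.array(m['camera_matrix']);D=np.array(m['dist_coeffs']);R=np.array(m['R']);t=np.array(m['t'])
    h,w=d.shape; u,v=np.meshgrid(np.arange(w),np.arange(h))
    p=cv2.undistortPoints(np.c_[u.ravel(),v.ravel()].astype(float).reshape(-1,1,2),K,D).reshape(-1,2)
    z=d.ravel()
    X=(np.c_[p*z[:,None],z]-t)@R
    X[z<=0]=np.nan
    return X.reshape(h,w,3)
def proj(n,X):
    m=env.camera_model(n)
    r,_=cv2.Rodrigues(np.array(m['R']))
    return cv2.projectPoints(np.asarray(X,float).reshape(-1,1,3),r,np.array(m['t']),np.array(m['camera_matrix']),np.array(m['dist_coeffs']))[0].reshape(-1,2)
E
python3 - <<'E'
from h import *
for n in('scene','top'):
    im,d=snap(n); cv2.imwrite(f'pics/{n}0.png',im[:,:,::-1])
    m=env.camera_model(n); print(n,-np.array(m['R']).T@m['t'],np.array(m['R'])[2])
s=env.observe(); print(s)
E
```

```text
pics
scene [0.03842097 0.78448316 0.6563715 ] [ 0.51519797 -0.69012636 -0.50822894]
top [0.45208494 0.06811331 0.9898433 ] [ 0.1024951   0.02372526 -0.99445053]
{'time_s': 0.1, 'q': array([-7.87988064e+01,  2.18362533e+01,  7.43775232e+01,  8.16002046e-04,
        8.38585419e+01, -1.23355132e+01]), 'qvel': array([ 0.03058132, -0.08170524, -0.11072181, -0.0238574 , -0.10392382,
       -0.00754146]), 'joint_efforts': array([ 3.10669282e-03, -4.49221265e+01, -2.31655598e+01, -2.01083822e-04,
        3.69722082e-03,  1.18664161e-05]), 'position': array([ 0.21958843, -0.50398692,  0.23079874]), 'tool_rot': array([[-9.16805071e-01, -2.31296762e-04,  3.99334959e-01],
       [-3.99334925e-01,  1.24090122e-03, -9.16804275e-01],
       [-2.83481376e-04, -9.99999203e-01, -1.23002940e-03]]), 'ft_force': array([-0.59381694,  0.67292969,  0.18151896]), 'wrist_torque': array([-0.0393569 , -0.05401726,  0.00424464]), 'grip_width': 0.08544267955019147}
```

View pics/scene0.png

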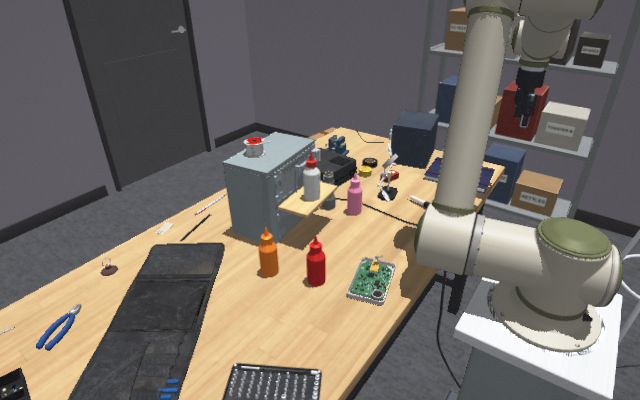

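View pics/top0.png

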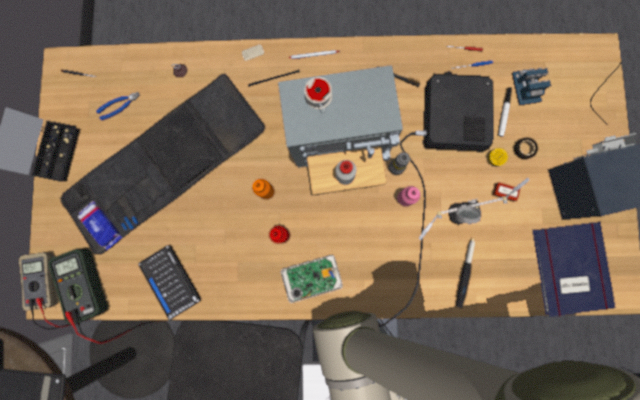

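Candidates for the wash bottle: white one on the counter (scene 312,180 / top 346,170), orange (268,255), red (316,262), pink (355,197). The white one on the counter fits the description. I'll check it in a crop and measure.

Run:
```python
from h import *
a=np.load('/tmp/scene.npz');b=np.load('/tmp/top.npz')
c1=cv2.resize(a['im'][125:285,220:380],(560,560),interpolation=cv2.INTER_CUBIC)
cv2.imwrite('pics/crop_s.png',c1[:,:,::-1])
c2=cv2.resize(b['im'][55:215,270:450],None,fx=4,fy=4,interpolation=cv2.INTER_CUBIC)[:600]
cv2.imwrite('pics/crop_t.png',c2[:,:,::-1])
T=cloud('top',b['d']);np.save('/tmp/T.npy',T)
S=cloud('scene',a['d'])
for nm,uv in dict(roofFL=(292,144),roofFR=(396,132),roofBL=(283,88),roofBR=(392,72),bott=(346,165),ctrFL=(312,190),ctrFR=(383,182),torch=(400,160),pink=(411,194),orange=(262,187),red=(278,233)).items(): print(nm,T[uv[1],uv[0]].round(3))
# roof
m=(abs(T[...,2]-.225)<.008)
P=T[m][:,:2].astype(np.float32); print(len(P),cv2.minAreaRect(P),cv2.boxPoints(cv2.minAreaRect(P)))
m=(abs(T[...,2]-.112)<.006)&(T[...,1]<.25)&(T[...,1]>-.1)&(T[...,0]<.62)
P=T[m][:,:2].astype(np.float32); print(len(P),cv2.minAreaRect(P),cv2.boxPoints(cv2.minAreaRect(P)))
```

```text
roofFL [0.652 0.156 0.229]
roofFR [ 0.677 -0.057  0.215]
roofBL [0.772 0.174 0.226]
roofBR [ 0.801 -0.052  0.227]
bott [0.603 0.047 0.245]
ctrFL [0.573 0.123 0.114]
ctrFR [ 0.589 -0.041  0.112]
torch [ 0.638 -0.08   0.12 ]
pink [ 0.56  -0.103  0.118]
orange [0.583 0.239 0.11 ]
red [0.475 0.202 0.11 ]
7477 ((0.5063071250915527, 0.03031294047832489), (0.5994244813919067, 0.24057674407958984), 7.1837615966796875) [[ 0.19390526  0.11217744]
 [ 0.22398987 -0.12651083]
 [ 0.818709   -0.05155156]
 [ 0.7886244   0.18713671]]
1466 ((0.4575401544570923, 0.054061099886894226), (0.3461962044239044, 0.3425145447254181), 10.052885055541992) [[ 0.25720543  0.19247356]
 [ 0.31699377 -0.14478236]
 [ 0.6578749  -0.08435136]
 [ 0.59808654  0.25290456]]
```

View pics/crop_s.png

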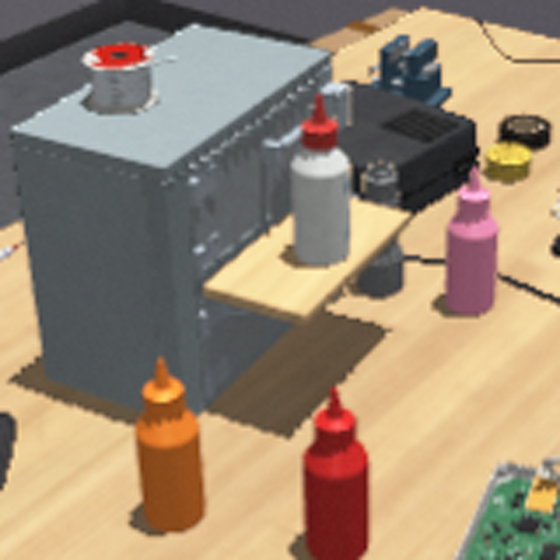

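View pics/crop_t.png

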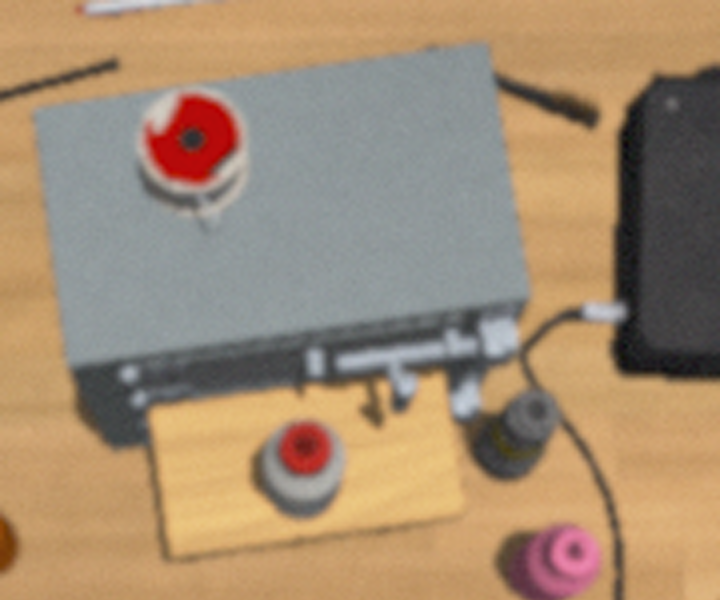

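Run:
```python
from h import *
T=np.load('/tmp/T.npy')
def rect(m):
    P=T[m][:,:2].astype(np.float32); r=cv2.minAreaRect(P); print(len(P),r,'\n',cv2.boxPoints(r).round(4))
m=(abs(T[...,2]-.225)<.006)&(T[...,0]>.62); m=cv2.morphologyEx(m.astype(np.uint8),cv2.MORPH_OPEN,np.ones((5,5)))>0
rect(m)
m=(abs(T[...,2]-.112)<.005)&(T[...,1]<.16)&(T[...,1]>-.06)&(T[...,0]<.66)&(T[...,0]>.5);m=cv2.morphologyEx(m.astype(np.uint8),cv2.MORPH_OPEN,np.ones((5,5)))>0
rect(m)
# objects in front of hatch, high points
for nm,(u0,u1,v0,v1),zr in [('bottleNozzle',(330,362,155,185),(.215,.26)),('shoulder',(330,365,155,190),(.19,.212)),('post/grip',(355,405,135,160),(.2,.235)),('torch',(385,415,145,175),(.10,.13)),('pink',(398,425,182,208),(.05,.14)),('shell',(275,345,250,305),(.01,.06))]:
    X=T[v0:v1,u0:u1].reshape(-1,3); X=X[(X[:,2]>zr[0])&(X[:,2]<zr[1])]
    print(nm,len(X),np.median(X,0).round(4),X.min(0).round(3),X.max(0).round(3))
```

```text
6994 ((0.7325670123100281, 0.05883224308490753), (0.14173056185245514, 0.2406051754951477), 7.198457717895508) 
 [[ 0.6472  0.1693]
 [ 0.6773 -0.0694]
 [ 0.8179 -0.0516]
 [ 0.7878  0.1871]]
2239 ((0.6177816390991211, 0.04415225237607956), (0.08996892720460892, 0.17408487200737), 7.340666770935059) 
 [[ 0.562   0.1247]
 [ 0.5843 -0.0479]
 [ 0.6735 -0.0364]
 [ 0.6513  0.1362]]
bottleNozzle 144 [0.6026 0.0475 0.2243] [0.592 0.035 0.215] [0.616 0.061 0.247]
shoulder 178 [0.5954 0.0487 0.1963] [0.584 0.027 0.19 ] [0.625 0.069 0.212]
post/grip 187 [ 0.6675 -0.0042  0.2104] [ 0.629 -0.064  0.2  ] [0.675 0.028 0.229]
torch 154 [ 0.642  -0.0856  0.1158] [ 0.629 -0.102  0.101] [ 0.677 -0.047  0.125]
pink 306 [ 0.5581 -0.1028  0.088 ] [ 0.541 -0.129  0.05 ] [ 0.584 -0.087  0.137]
shell 715 [0.3667 0.1342 0.0117] [0.305 0.059 0.01 ] [0.421 0.209 0.041]
```

Run:
```python
from h import *
T=np.load('/tmp/T.npy')
O=np.array([.6623,.050]);a=np.deg2rad(7.25);ex=np.array([np.cos(a),np.sin(a)]);ey=np.array([-ex[1],ex[0]])
H=np.dstack([(T[...,:2]-O)@ex,(T[...,:2]-O)@ey,T[...,2]])
for z in (.075,.1,.125,.15,.18,.2,.21,.22,.23):
    pass
for v in range(138,164,1):
    print(v,' '.join('%4d,%4d,%3d'%tuple((H[v,u]*1000).round()) for u in range(362,394,3)))
def W(x,y): return O+x*ex+y*ey
print('grip shot',W(-.034,-.055),'6mm',W(-.034,-.049),'drawn',W(-.034,-.023),'hinge',W(0,.09))
n=H[155:185,330:362].reshape(-1,3)
for lo,hi in((.222,.26),(.19,.21)):
    q=n[(n[:,2]>lo)&(n[:,2]<hi)];print(q.mean(0).round(4),q.min(0).round(3),q.max(0).round(3))
S=np.load('/tmp/scene.npz');C=cloud('scene',S['d'])
Hs=np.dstack([(C[...,:2]-O)@ex,(C[...,:2]-O)@ey,C[...,2]])
q=Hs[150:205,300:325].reshape(-1,3)
for lo in np.arange(.12,.25,.015):
    k=q[(q[:,2]>lo)&(q[:,2]<lo+.015)&(q[:,0]<-.02)&(q[:,0]>-.1)&(abs(q[:,1])<.07)]
    if len(k): print(lo.round(3),len(k),k.min(0).round(3),k.max(0).round(3))
for k,u in dict(grip=(*W(-.034,-.055),.212),torch=(.64,-.09,.122)).items(): print(k,proj('top',u),proj('scene',u))
```

```text
138    0, -38,209    0, -44,206    1, -52,198    1, -58,194    1, -65,192    1, -72,188    1, -79,185   -2, -83,194    1, -93,177    0, -99,177   -7,-101,200
139    0, -39,199    1, -46,194    1, -52,190    1, -59,188    1, -66,182    1, -73,180   -2, -78,186   -4, -83,192    1, -94,168   -4, -97,185   -9,-101,199
140    1, -40,187    1, -46,187    1, -53,181    1, -60,177    1, -67,174    1, -74,169   -3, -78,185   -6, -84,189   -6, -90,189   -7, -97,187  -11,-100,200
141    1, -40,180    1, -47,178    1, -54,172    1, -61,170   -4, -65,186   -5, -71,185   -6, -77,187   -9, -82,194   -9, -90,189   -8, -97,185  -13,-100,201Traceback (most recent call last):
  File "<stdin>", line 8, in <module>
  File "<stdin>", line 8, in <genexpr>
ValueError: cannot convert float NaN to integer
```

```bash
cat >> h.py <<'E'
O=np.array([.6623,.050]);_a=np.deg2rad(7.25);ex=np.array([np.cos(_a),np.sin(_a)]);ey=np.array([-ex[1],ex[0]])
def toH(T): return np.concatenate([((T[...,:2]-O)@ex)[...,None],((T[...,:2]-O)@ey)[...,None],T[...,2:]],-1)
def W(x,y): return O+x*ex+y*ey
E
python3 - <<'E'
from h import *
T=np.load('/tmp/T.npy');H=toH(T)
for v in range(143,164,2):
    print(v,' '.join('%4.0f,%4.0f,%3.0f'%tuple(H[v,u]*1000) for u in range(362,394,3)))
print('grip shot',W(-.034,-.055),'6mm',W(-.034,-.049),'drawn',W(-.034,-.023),'hinge',W(0,.09))
n=H[155:185,330:362].reshape(-1,3)
for lo,hi in((.222,.26),(.19,.21)):
    q=n[(n[:,2]>lo)&(n[:,2]<hi)];print(q.mean(0).round(4),q.min(0).round(3),q.max(0).round(3))
S=np.load('/tmp/scene.npz');Hs=toH(cloud('scene',S['d']))
q=Hs[150:205,300:325].reshape(-1,3)
for lo in np.arange(.12,.25,.015):
    k=q[(q[:,2]>lo)&(q[:,2]<lo+.015)&(q[:,0]<-.02)&(q[:,0]>-.1)&(abs(q[:,1])<.07)]
    if len(k): print(lo.round(3),len(k),k.min(0).round(3),k.max(0).round(3))
for k,u in dict(grip=(*W(-.034,-.055),.212),torch=(.64,-.09,.122)).items(): print(k,proj('top',u),proj('scene',u))
E
```

```text
143   -6, -38,190   -6, -45,187   -7, -51,186   -7, -58,186   -8, -64,186  -11, -70,192  -11, -76,188  -13, -82,193  -12, -90,184  -13, -96,184  -17,-100,197
145  -10, -38,188  -11, -44,189  -11, -51,186  -11, -57,183  -12, -64,184  -13, -70,182    0, -85,124  -14, -84,178    2,-101,109  -16, -96,178  -19,-101,189
147  -13, -38,185   -0, -50,126  -16, -50,188   -0, -65,119    1, -73,109   -1, -79,113    2, -89, 98    1, -96, 97    1,-104, 90  -19, -96,173  -18,-104,168
149   -1, -44,113   -1, -51,110  -20, -49,187  -30, -51,225   -5, -72,113   -5, -79,110   -6, -86,111    1, -98, 75    1,-106, 69   -0,-113, 71   15,-133, -0
151   -5, -44,112   -6, -51,112  -33, -44,225  -33, -51,223  -10, -71,115  -10, -78,113  -11, -85,111    0,-100, 57   -1,-108, 56    0,-117, 47    9,-132,  0
153  -10, -43,113  -11, -50,112  -35, -45,216  -38, -50,225  -14, -70,114  -15, -77,112  -16, -84,115   -5,-100, 57   -6,-107, 57    5,-124,  1    4,-131,  2
155  -15, -42,112  -15, -49,112  -36, -45,204  -39, -51,213  -19, -70,113  -20, -76,114  -21, -83,117  -10, -99, 58  -11,-106, 58  -12,-113, 57   -1,-13
[... 828 characters left out ...]
 0.247]
[-0.0629  0.0062  0.1964] [-0.079 -0.016  0.19 ] [-0.037  0.027  0.209]
0.12 78 [-0.078  0.     0.12 ] [-0.044  0.031  0.135]
0.135 83 [-0.078 -0.001  0.135] [-0.038  0.03   0.15 ]
0.15 83 [-0.079 -0.001  0.15 ] [-0.04   0.031  0.165]
0.165 85 [-0.079 -0.001  0.165] [-0.04   0.031  0.18 ]
0.18 100 [-0.079 -0.005  0.18 ] [-0.038  0.03   0.195]
0.195 88 [-0.075 -0.053  0.195] [-0.032  0.026  0.21 ]
0.21 87 [-0.07  -0.055  0.21 ] [-0.028  0.021  0.225]
0.225 22 [-0.062  0.007  0.225] [-0.05   0.015  0.239]
0.24 5 [-0.059  0.006  0.24 ] [-0.055  0.008  0.245]
grip [[372.73285325 152.37182141]] [[314.6649214  153.59174024]]
torch [[404.53905059 159.01509714]] [[330.12478247 171.64529285]]
```

The crops confirm the choice. The white bottle with the red nozzle (top 346,168) stands on the counter at hatch (-58, +7 mm), about world (0.604, 0.050), with its tip at z≈0.246. That agrees with the 112+134 mm given. The grip post (top 371,151) is at hatch (-34, -49), so the bolt starts at about 5 mm. The hatch yaw is 7.25° and its front middle is at (0.662, 0.050). I'll lift and travel now.

```bash
python3 -m pendant '[[[0,0,1],0,0.8],[[0,0.3,1],-0.25,0.8],[[0.3,0.6,0.9],-0.3,0.8],[[0.6,0.9,0.3],-0.3,0.8],[[0.6,0.9,0],-0.3,0.8],[[0.6,0.9,0],-0.3,0.8],[[0.6,0.9,0],-0.3,0.8],[[0.6,0.9,0],-0.3,0.8],[[0.6,0.9,0],-0.3,0.8],[[0.6,0.9,0],-0.3,0.8],[[0.6,0.9,0],-0.3,0.8],[[0.6,0.9,0],-0.3,0.8]]'
```

```text
time_s: 1.1
position: [0.3911, -0.2327, 0.3271]
tool_rot: [[-0.992, -0.0, 0.125], [-0.125, 0.0, -0.992], [0.0, -1.0, -0.0]]
ft_force: [0.1, 0.1, 0.6]
grip_width: 0.0682
```

```bash
python3 -m pendant '[[[0.7,0.9,0],0,0.76],[[0.7,0.9,0],0,0.76],[[0.7,0.9,0],0,0.76],[[0.7,0.9,0],0,0.76],[[0.7,0.9,0],0,0.76],[[0.7,0.9,0],0,0.76],[[0.7,0.9,0],0,0.76],[[0.7,0.9,0],0,0.76],[[0.7,0.9,0],0,0.76],[[0.5,0.9,0],0,0.76],[[0.2,0.4,0],0,0.76],[[0,0,0],0,0.76]]'
python3 - <<'E'
from h import *
s=env.observe();print(s['position'],s['q'],s['grip_width'])
im,d=snap('scene');cv2.imwrite('pics/s1.png',cv2.resize(im[60:300,200:500],None,fx=2.5,fy=2.5)[:,:,::-1])
E
```

```text
time_s: 2.1
position: [0.6012, 0.05, 0.3263]
tool_rot: [[-0.992, -0.001, 0.13], [-0.13, 0.001, -0.992], [0.001, -1.0, -0.001]]
ft_force: [0.3, -1.1, 0.2]
grip_width: 0.0647
[0.60123043 0.05003782 0.32626082] [-6.48183742e+00  2.51174164e+01  5.36432865e+01  2.03808586e-02
  1.01327085e+02  7.60500973e+01] 0.06473988532564437
```

View pics/s1.png

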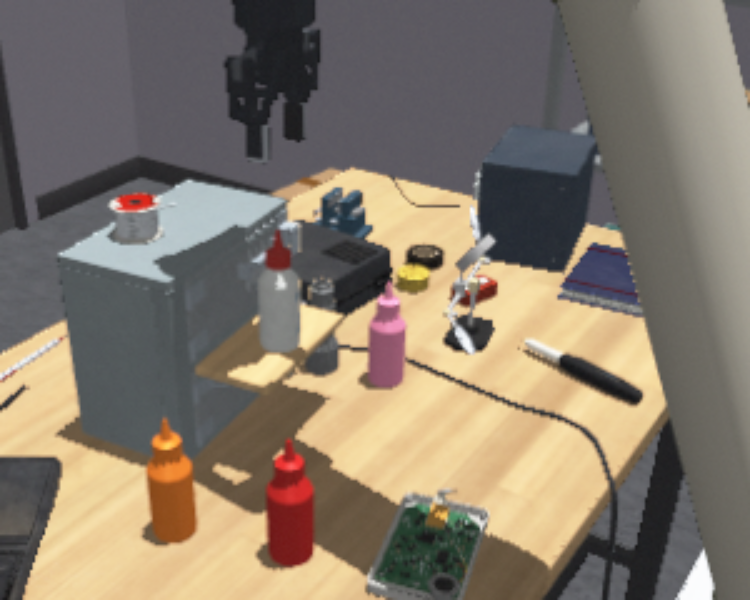

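The gripper (250,110 in the crop) hangs centred over the white bottle (279,300). I'll descend now.

```bash
python3 -m pendant '[[[0.08,0,-0.5],0,0.76],[[0,0,-0.6],0,0.76],[[0,0,-0.6],0,0.76],[[0,0,-0.6],0,0.76],[[0,0,-0.5],0,0.76],[[0,0,-0.5],0,0.76],[[0,0,-0.4],0,0.76],[[0,0,-0.3],0,0.76],[[0,0,-0.2],0,0.76],[[0,0,-0.2],0,0.76],[[0,0,-0.2],0,0.76],[[0,0,0],0,0.76]]'
```

```text
time_s: 3.15
position: [0.6027, 0.0476, 0.1884]
tool_rot: [[-0.992, -0.001, 0.127], [-0.127, 0.0, -0.992], [0.001, -1.0, -0.0]]
ft_force: [-0.2, -1.0, 0.1]
grip_width: 0.0649
```

```bash
python3 -m pendant '[[[0,0,0],0,0.6],[[0,0,0],0,0.55],[[0,0,0],0,0.5],[[0,0,0],0,0.46],[[0,0,0],0,0.42],[[0,0,0],0,0.4],[[0,0,0],0,0.4],[[0,0,0],0,0.4]]' 30
python3 - <<'E'
from h import *
print(env.observe()['ft_force'])
im,d=snap('scene');cv2.imwrite('pics/s2.png',cv2.resize(im[60:300,200:500],None,fx=2.5,fy=2.5)[:,:,::-1])
E
```

```text
time_s: 3.82
position: [0.6033, 0.0477, 0.19]
tool_rot: [[-0.992, 0.001, 0.127], [-0.127, -0.0, -0.992], [-0.001, -1.0, 0.0]]
ft_force: [-0.4, -0.2, 6.3]
grip_width: 0.0427
[-0.39232014 -0.22947525  6.29455022]
```

View pics/s2.png

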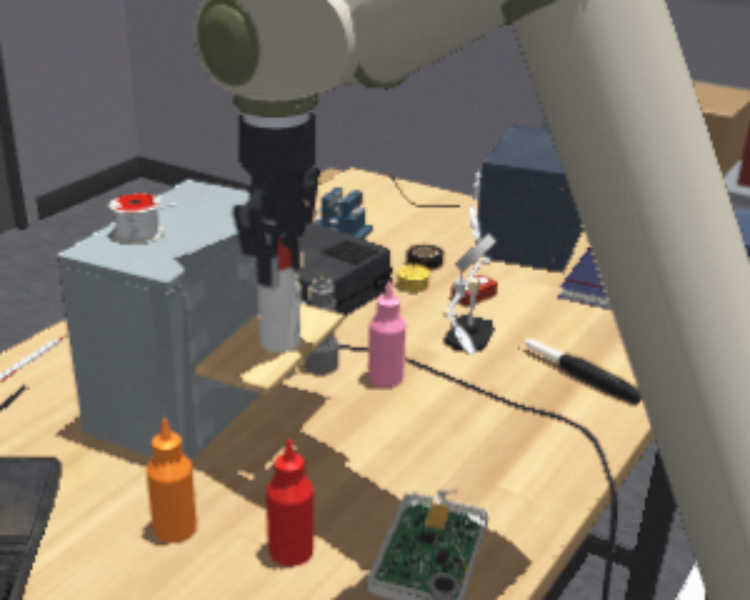

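The fingers are closed on the bottle body at 42.7 mm. Lift a little and check.

```bash
python3 -m pendant '[[[0,0,0.2],0,0.38],[[0,0,0.3],0,0.38],[[0,0,0.4],0,0.38],[[0,0,0.4],0,0.38],[[0,0,0.2],0,0.38],[[0,0,0],0,0.38]]' 40
python3 - <<'E'
from h import *
im,d=snap('scene');cv2.imwrite('pics/s3.png',cv2.resize(im[60:300,200:500],None,fx=2.5,fy=2.5)[:,:,::-1])
E
```

```text
time_s: 4.37
position: [0.6034, 0.0478, 0.2359]
tool_rot: [[-0.992, 0.003, 0.127], [-0.127, -0.0, -0.992], [-0.003, -1.0, 0.001]]
ft_force: [0.9, -0.2, -1.3]
grip_width: 0.0425
```

View pics/s3.png

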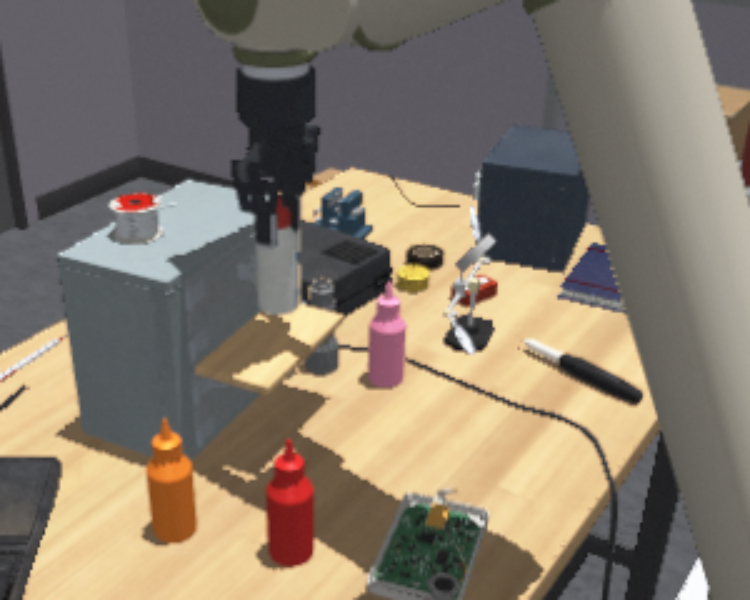

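The bottle hangs upright clear of the counter. Move to about (0.45, -0.01), outside the leaf's 180 mm sweep.

```bash
python3 -m pendant '[[[-0.2,-0.1,0],0,0.38],[[-0.4,-0.15,0],0,0.38],[[-0.5,-0.2,0],0,0.38],[[-0.6,-0.2,0],0,0.38],[[-0.6,-0.2,0],0,0.38],[[-0.6,-0.2,0],0,0.38],[[-0.6,-0.25,0],0,0.38],[[-0.6,-0.25,0],0,0.38],[[-0.5,-0.2,0],0,0.38],[[-0.3,-0.1,0],0,0.38],[[-0.2,-0.1,0],0,0.38],[[0,0,0],0,0.38]]'
```

```text
time_s: 5.42
position: [0.4492, -0.011, 0.2342]
tool_rot: [[-0.992, -0.0, 0.126], [-0.126, 0.0, -0.992], [0.0, -1.0, -0.0]]
ft_force: [0.1, -0.2, -1.0]
grip_width: 0.0424
```

```bash
python3 -m pendant '[[[0,0,-0.3],0,0.38],[[0,0,-0.5],0,0.38],[[0,0,-0.5],0,0.38],[[0,0,-0.6],0,0.38],[[0,0,-0.6],0,0.38],[[0,0,-0.6],0,0.38],[[0,0,-0.6],0,0.38],[[0,0,-0.5],0,0.38],[[0,0,-0.4],0,0.38],[[0,0,-0.2],0,0.38],[[0,0,0],0,0.38]]'
python3 - <<'E'
from h import *
im,d=snap('scene');cv2.imwrite('pics/s4.png',cv2.resize(im[60:300,200:500],None,fx=2.5,fy=2.5)[:,:,::-1])
H=cloud('scene',d);p=env.observe()['position']
m=(abs(H[...,0]-p[0])<.03)&(abs(H[...,1]-p[1])<.035)&(H[...,2]<p[2]-.015)
z=H[m];z=z[(z[:,1]>p[1]+.005)];print(p,np.sort(z[:,2])[:60].round(3))
E
```

```text
time_s: 6.33
position: [0.45, -0.0105, 0.0892]
tool_rot: [[-0.992, -0.002, 0.127], [-0.127, 0.001, -0.992], [0.002, -1.0, -0.001]]
ft_force: [0.1, 0.3, -1.2]
grip_width: 0.0422
[ 0.45033055 -0.01062198  0.09005596] [-0.754 -0.752 -0.751 -0.749 -0.748 -0.607 -0.599 -0.587 -0.584 -0.58
 -0.579 -0.578 -0.578 -0.578 -0.578 -0.577 -0.577 -0.577 -0.577 -0.576
 -0.576 -0.576 -0.576 -0.576 -0.576 -0.575 -0.575 -0.575 -0.575 -0.575
 -0.574 -0.574 -0.573 -0.573 -0.573 -0.572 -0.572 -0.572 -0.571 -0.57
 -0.569 -0.004 -0.004 -0.004 -0.003 -0.003 -0.003 -0.003 -0.003 -0.003
 -0.003 -0.003 -0.003 -0.003 -0.003 -0.002 -0.002 -0.002 -0.002 -0.002]
```

View pics/s4.png

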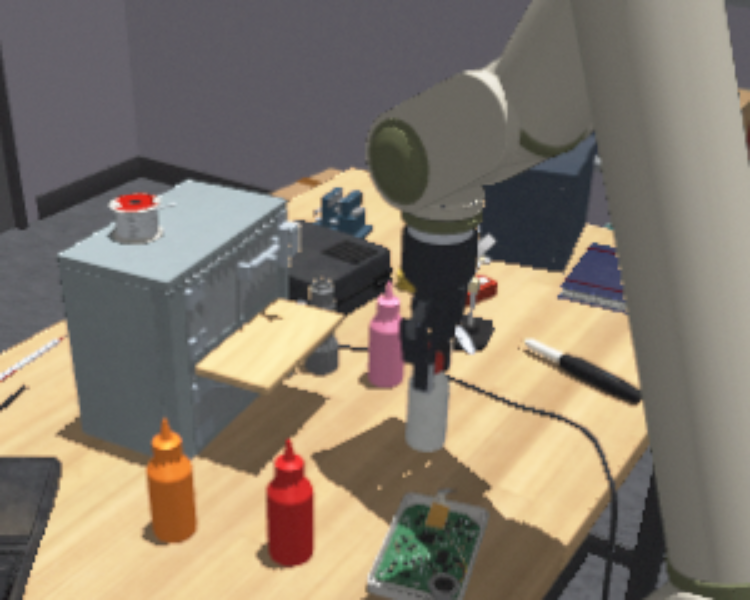

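The bottle's base is about 11 mm above the table at crop (427,440). I'll lower it gently and watch the force.

```bash
python3 -m pendant '[[[0,0,-0.12],0,0.38],[[0,0,-0.1],0,0.38],[[0,0,-0.07],0,0.38],[[0,0,0],0,0.38],[[0,0,0],0,0.38]]'
```

```text
time_s: 6.8
position: [0.4501, -0.0107, 0.0817]
tool_rot: [[-0.992, 0.0, 0.127], [-0.127, -0.0, -0.992], [-0.0, -1.0, 0.0]]
ft_force: [0.3, 0.3, -1.4]
grip_width: 0.0423
```

```bash
python3 -m pendant '[[[0,0,-0.06],0,0.38],[[0,0,-0.05],0,0.38],[[0,0,0],0,0.38],[[0,0,0],0,0.38]]'
```

```text
time_s: 7.13
position: [0.45, -0.0107, 0.0783]
tool_rot: [[-0.992, -0.0, 0.127], [-0.127, 0.0, -0.992], [0.0, -1.0, -0.0]]
ft_force: [-0.5, -0.1, -1.0]
grip_width: 0.0424
```

```bash
python3 -m pendant '[[[0,0,-0.05],0,0.38],[[0,0,-0.05],0,0.38],[[0,0,0],0,0.38],[[0,0,0],0,0.38]]'
```

```text
time_s: 7.47
position: [0.4511, -0.0109, 0.078]
tool_rot: [[-0.992, 0.004, 0.127], [-0.127, -0.001, -0.992], [-0.004, -1.0, 0.002]]
ft_force: [-7.1, 1.3, 32.7]
grip_width: 0.0429
```

It's on the table. I'll relieve the press by 2 mm, release slowly and rise.

```bash
python3 -m pendant '[[[0,0,0.07],0,0.38],[[0,0,0],0,0.38],[[0,0,0],0,0.5],[[0,0,0],0,0.56],[[0,0,0],0,0.62],[[0,0,0],0,0.7],[[0,0,0],0,0.76],[[0,0,0],0,0.76]]'
```

```text
time_s: 8.13
position: [0.45, -0.0107, 0.0772]
tool_rot: [[-0.992, -0.0, 0.127], [-0.127, 0.0, -0.992], [0.0, -1.0, -0.0]]
ft_force: [0.3, 1.0, -0.0]
grip_width: 0.0649
```

```bash
python3 -m pendant '[[[0,0,0.2],0,0.76],[[0,0,0.4],0,0.76],[[0,0,0.7],0,0.76],[[0,0,1],0,0.76],[[0,0,1],0,0.76],[[0,0,1],0,0.76],[[0,0,1],0,0.76],[[0,0,1],0,0.76],[[0,0,0.8],0,0.6],[[0,0,0],0,0.5]]'
python3 - <<'E'
from h import *
im,d=snap('scene');cv2.imwrite('pics/s5.png',cv2.resize(im[60:300,200:500],None,fx=2.5,fy=2.5)[:,:,::-1])
C=cloud('scene',d);m=(abs(C[...,0]-.45)<.03)&(abs(C[...,1]+.011)<.035)&(C[...,2]>.01)&(C[...,2]<.15)
z=C[m]
for l in (.01,.03,.05,.07,.1,.12):
    k=z[(z[:,2]>l)&(z[:,2]<l+.02)];print(l,k.min(0).round(3),k.max(0).round(3))
E
```

```text
time_s: 8.97
position: [0.4512, -0.011, 0.2954]
tool_rot: [[-0.992, 0.009, 0.127], [-0.127, -0.002, -0.992], [-0.008, -1.0, 0.004]]
ft_force: [-0.2, 0.1, 0.7]
grip_width: 0.0435
0.01 [ 0.429 -0.017  0.01 ] [0.467 0.015 0.03 ]
0.03 [ 0.429 -0.021  0.03 ] [0.47  0.014 0.05 ]
0.05 [ 0.431 -0.014  0.05 ] [0.472 0.014 0.07 ]
0.07 [ 0.43 -0.02  0.07] [0.473 0.014 0.089]
0.1 [ 0.439 -0.022  0.1  ] [0.466 0.006 0.12 ]
0.12 [ 0.448 -0.009  0.12 ] [ 0.457 -0.004  0.135]
```

View pics/s5.png

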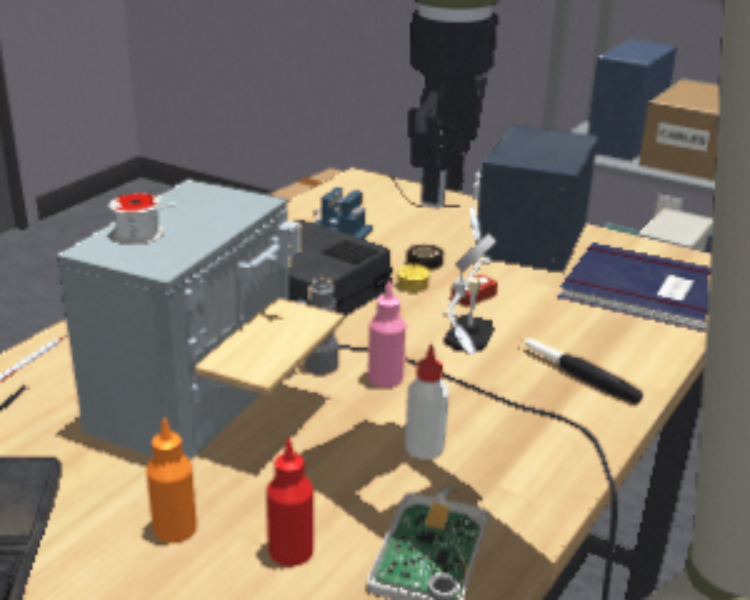

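The bottle stands upright at (0.451, -0.009), crop (427,410), top at 0.135 and base on the table. Next, refine the post position.

Run:
```python
from h import *
a=np.load('/tmp/scene.npz');H=toH(cloud('scene',a['d']))
m=(H[...,0]<-.02)&(H[...,0]>-.05)&(H[...,1]<-.03)&(H[...,1]>-.07)&(H[...,2]>.19)
v,u=np.where(m);print(u.min(),u.max(),v.min(),v.max())
k=H[m];
for l in(.19,.2,.21,.218):
    q=k[(k[:,2]>l)&(k[:,2]<l+.01)];print(l,len(q),q.min(0).round(4),q.max(0).round(4),q.mean(0).round(4))
im,d=snap('top');H=toH(cloud('top',d))
m=(H[...,0]<-.02)&(H[...,0]>-.05)&(H[...,1]<-.03)&(H[...,1]>-.07)&(H[...,2]>.218)&(H[...,2]<.235)
q=H[m];print(len(q),q.mean(0).round(4),q.min(0).round(4),q.max(0).round(4))
print(W(-.034,-.049),W(-.034,-.049+.0285)-W(-.034,-.049))
```

```text
311 315 150 162
0.19 14 [-0.0379 -0.0522  0.1903] [-0.028  -0.0402  0.1993] [-0.0339 -0.0461  0.1949]
0.2 16 [-0.0381 -0.0526  0.2004] [-0.0277 -0.0412  0.2099] [-0.0338 -0.0452  0.2045]
0.21 15 [-0.0369 -0.0482  0.2104] [-0.0281 -0.0418  0.2198] [-0.0331 -0.045   0.215 ]
0.218 12 [-0.0366 -0.0522  0.2182] [-0.0281 -0.0426  0.2247] [-0.0327 -0.0466  0.222 ]
31 [-0.034  -0.0495  0.2235] [-0.0391 -0.0547  0.2185] [-0.0286 -0.0442  0.226 ]
[ 0.63475558 -0.00289901] [-0.00359667  0.02827214]
```

```bash
python3 -m pendant '[[[0.4,0.02,0],0,0.55],[[0.7,0.03,0],0,0.55],[[0.8,0.03,0],0,0.55],[[0.8,0.03,0],0,0.55],[[0.8,0.03,0],0,0.55],[[0.8,0.03,0],0,0.55],[[0.8,0.03,0],0,0.55],[[0.6,0.03,0],0,0.55],[[0.3,0.03,0],0,0.55],[[0.15,0,0],0,0.55],[[0,0,0],0,0.55]]'
```

```text
time_s: 9.98
position: [0.6347, -0.0029, 0.2887]
tool_rot: [[-0.992, -0.003, 0.127], [-0.127, 0.001, -0.992], [0.003, -1.0, -0.001]]
ft_force: [0.0, -0.5, -0.3]
grip_width: 0.0474
```

```bash
python3 -m pendant '[[[0,0,-0.3],0,0.55],[[0,0,-0.5],0,0.55],[[0,0,-0.5],0,0.55],[[0,0,-0.5],0,0.55],[[0,0,-0.5],0,0.55],[[0,0,-0.4],0,0.55],[[0,0,-0.2],0,0.55],[[0,0,-0.1],0,0.55],[[0,0,0],0,0.55]]'
python3 - <<'E'
from h import *
im,d=snap('scene');cv2.imwrite('pics/s6.png',cv2.resize(im[100:220,230:390],None,fx=4.5,fy=4.5,interpolation=2)[:,:,::-1])
E
```

```text
time_s: 10.73
position: [0.634, -0.003, 0.2001]
tool_rot: [[-0.992, -0.001, 0.127], [-0.127, 0.0, -0.992], [0.001, -1.0, -0.0]]
ft_force: [0.4, -1.3, 0.5]
grip_width: 0.0472
```

View pics/s6.png

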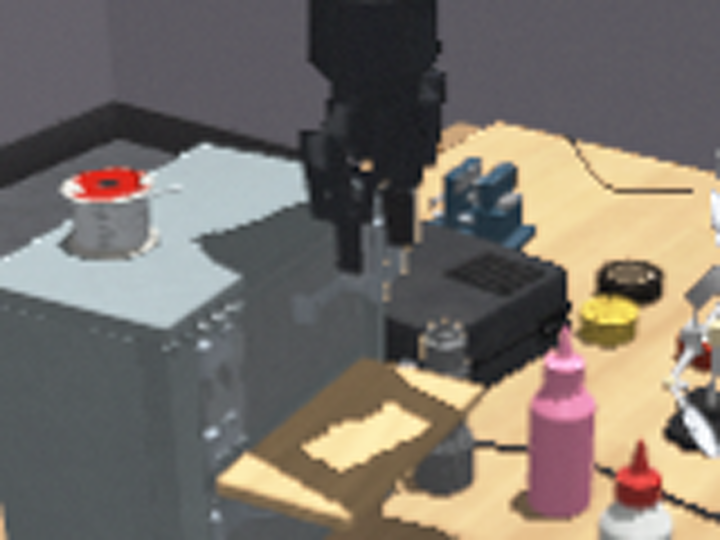

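The post is between the two fingers (crop 378,220). Closing.

```bash
python3 -m pendant '[[[0,0,0],0,0.4],[[0,0,0],0,0.3],[[0,0,0],0,0.2],[[0,0,0],0,0.12],[[0,0,0],0,0.08],[[0,0,0],0,0.08],[[0,0,0],0,0.08]]' 30
```

```text
time_s: 11.37
position: [0.6347, -0.0031, 0.2009]
tool_rot: [[-0.992, 0.001, 0.127], [-0.127, -0.0, -0.992], [-0.001, -1.0, 0.0]]
ft_force: [-0.7, -1.1, 4.9]
grip_width: 0.0109
```

```bash
python3 -m pendant '[[[-0.01,0.08,0],0,0.08],[[-0.01,0.1,0],0,0.08],[[-0.015,0.12,0],0,0.08],[[-0.015,0.12,0],0,0.08],[[-0.015,0.12,0],0,0.08],[[-0.015,0.12,0],0,0.08],[[-0.015,0.1,0],0,0.08],[[-0.01,0.06,0],0,0.08],[[0,0,0],0,0.08],[[0,0,0],0,0.08]]'
```

```text
time_s: 12.2
position: [0.6314, 0.0221, 0.2009]
tool_rot: [[-0.992, 0.001, 0.127], [-0.127, 0.0, -0.992], [-0.001, -1.0, 0.0]]
ft_force: [-0.9, 0.1, 4.1]
grip_width: 0.0107
```

The bolt has moved 25 mm to about 31 mm of travel, and the post is where the drawn position was predicted. Next, work out the arc.

Run:
```python
from h import *
s=env.observe();print(s['q'].round(1))
p=s['position'][:2];h=W(0,.09);r=p-h
print(np.hypot(*r))
prev=p
th=[2,5,8]+list(range(11,101,3))
for i,t in enumerate(th):
    c,sn=np.cos(np.deg2rad(-t)),np.sin(np.deg2rad(-t))
    q=h+np.array([c*r[0]-sn*r[1],sn*r[0]+c*r[1]])
    print(i,t,((q-prev)/.03).round(2),q.round(3));prev=q
```

```text
[-8.7 31.3 63.3  0.  85.4 74. ]
0.11883138230963876
0 2 [-0.14  0.03] [0.627 0.023]
1 5 [-0.2   0.05] [0.621 0.024]
2 8 [-0.2   0.06] [0.615 0.026]
3 11 [-0.2   0.07] [0.609 0.028]
4 14 [-0.19  0.08] [0.604 0.03 ]
5 17 [-0.19  0.09] [0.598 0.033]
6 20 [-0.18  0.1 ] [0.593 0.036]
7 23 [-0.18  0.11] [0.587 0.039]
8 26 [-0.17  0.12] [0.582 0.042]
9 29 [-0.17  0.12] [0.577 0.046]
10 32 [-0.16  0.13] [0.572 0.05 ]
11 35 [-0.15  0.14] [0.568 0.054]
12 38 [-0.14  0.15] [0.563 0.059]
13 41 [-0.14  0.16] [0.559 0.064]
14 44 [-0.13  0.16] [0.555 0.069]
15 47 [-0.12  0.17] [0.552 0.074]
16 50 [-0.11  0.18] [0.549 0.079]
17 53 [-0.1   0.18] [0.546 0.084]
18 56 [-0.09  0.19] [0.543 0.09 ]
19 59 [-0.08  0.19] [0.54  0.096]
20 62 [-0.07  0.19] [0.538 0.101]
21 65 [-0.06  0.2 ] [0.536 0.107]
22 68 [-0.05  0.2 ] [0.535 0.113]
23 71 [-0.04  0.2 ] [0.534 0.12 ]
24 74 [-0.03  0.21] [0.533 0.126]
25 77 [-0.02  0.21] [0.532 0.132]
26 80 [-0.01  0.21] [0.532 0.138]
27 83 [0.   0.21] [0.532 0.144]
28 86 [0.01 0.21] [0.533 0.151]
29 89 [0.03 0.21] [0.533 0.157]
30 92 [0.04 0.2 ] [0.534 0.163]
31 95 [0.05 0.2 ] [0.536 0.169]
32 98 [0.06 0.2 ] [0.538 0.175]
```

```bash
python3 -m pendant '[[[-0.14,0.03,0],0,0.08],[[-0.2,0.05,0],-0.2,0.08],[[-0.2,0.06,0],-0.2,0.08],[[-0.2,0.07,0],-0.2,0.08],[[0,0,0],0,0.08]]' 25
```

```text
time_s: 12.62
position: [0.6082, 0.0283, 0.2008]
tool_rot: [[-0.997, -0.0, 0.074], [-0.074, -0.0, -0.997], [0.0, -1.0, 0.0]]
ft_force: [-3.0, -1.2, 6.0]
grip_width: 0.0106
```

Run:
```python
from h import *
im,d=snap('scene');cv2.imwrite('pics/s7.png',cv2.resize(im[100:220,230:390],None,fx=4.5,fy=4.5,interpolation=2)[:,:,::-1])
```

```text
(no output)
```

View pics/s7.png

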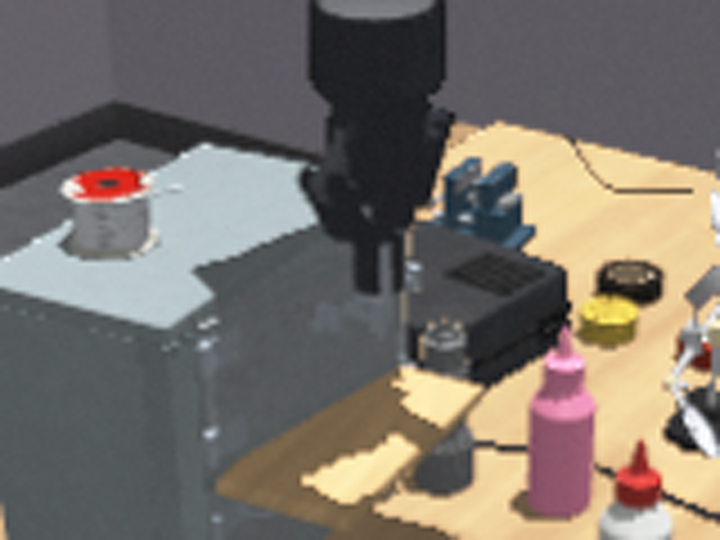

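The leaf is opening: its free edge now stands over the counter at crop (402,360). Continue the arc.

```bash
python3 -m pendant '[[[-0.19,0.08,0],-0.2,0.08],[[-0.19,0.09,0],-0.2,0.08],[[-0.18,0.1,0],-0.2,0.08],[[-0.18,0.11,0],-0.2,0.08],[[-0.17,0.12,0],-0.2,0.08],[[-0.17,0.12,0],-0.2,0.08],[[-0.16,0.13,0],-0.2,0.08],[[-0.15,0.14,0],-0.2,0.08],[[-0.14,0.15,0],-0.2,0.08],[[-0.14,0.16,0],-0.2,0.08],[[-0.13,0.16,0],-0.2,0.08],[[0,0,0],0,0.08]]'
```

```text
time_s: 13.67
position: [0.5536, 0.0687, 0.2008]
tool_rot: [[-0.993, -0.003, -0.118], [0.118, -0.002, -0.993], [0.003, -1.0, 0.002]]
ft_force: [-6.5, -4.6, 8.9]
grip_width: 0.0106
```

```bash
python3 -m pendant '[[[-0.1,0.17,0],-0.2,0.08],[[-0.1,0.18,0],-0.2,0.08],[[-0.1,0.18,0],-0.2,0.08],[[-0.09,0.19,0],-0.2,0.08],[[-0.08,0.19,0],-0.2,0.08],[[-0.07,0.19,0],-0.2,0.08],[[-0.06,0.2,0],-0.2,0.08],[[-0.05,0.2,0],-0.2,0.08],[[-0.04,0.2,0],-0.2,0.08],[[-0.03,0.21,0],-0.2,0.08],[[0,0,0],0,0.08]]'
```

```text
time_s: 14.58
position: [0.5321, 0.1268, 0.2007]
tool_rot: [[-0.958, -0.003, -0.288], [0.288, -0.0, -0.958], [0.003, -1.0, 0.001]]
ft_force: [-6.9, -2.3, 9.8]
grip_width: 0.011
```

```bash
python3 -m pendant '[[[-0.02,0.21,0],-0.2,0.08],[[-0.01,0.21,0],-0.2,0.08],[[0.01,0.21,0],-0.2,0.08],[[0.02,0.21,0],-0.2,0.08],[[0.03,0.21,0],-0.2,0.08],[[0.04,0.2,0],-0.2,0.08],[[0.05,0.2,0],-0.2,0.08],[[0.06,0.2,0],-0.2,0.08],[[0.07,0.2,0],0,0.08],[[0,0,0],0,0.08]]'
python3 - <<'E'
from h import *
s=env.observe();p=s['position'][:2];h=W(0,.09)
f=lambda r:np.arctan2(r[1],r[0])
print(s['q'].round(1),'theta',(f(np.array(W(-.034,-.023))-h)-f(p-h))%(2*np.pi), np.hypot(*(p-h)))
im,d=snap('scene');cv2.imwrite('pics/s8.png',cv2.resize(im[60:300,200:500],None,fx=2.5,fy=2.5)[:,:,::-1])
im,d=snap('top');cv2.imwrite('pics/t8.png',cv2.resize(im[50:250,220:480],None,fx=3,fy=3)[:,:,::-1])
E
```

```text
time_s: 15.42
position: [0.5402, 0.183, 0.2004]
tool_rot: [[-0.909, -0.002, -0.417], [0.417, 0.001, -0.909], [0.003, -1.0, -0.0]]
ft_force: [-5.0, 2.7, 7.0]
grip_width: 0.0111
[6.800e+00 2.520e+01 7.400e+01 1.000e-01 8.090e+01 1.214e+02] theta 1.7806988942489674 0.119088264854766
```

View pics/s8.png

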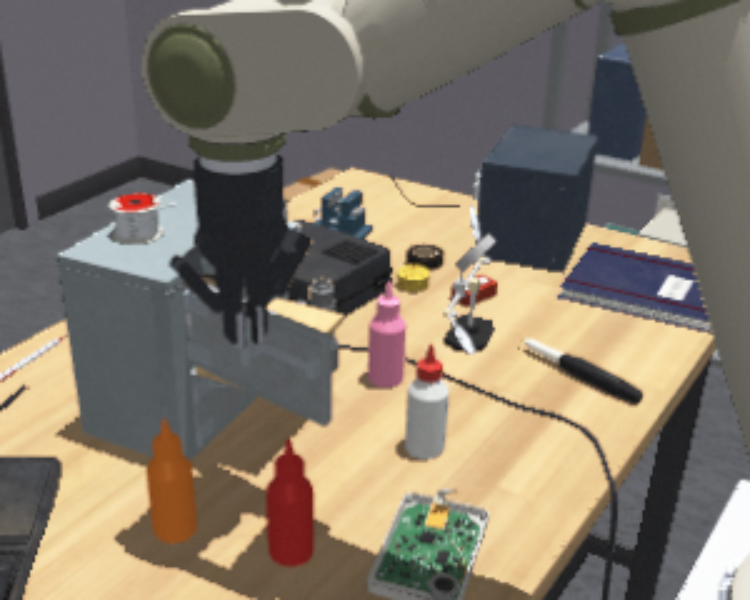

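View pics/t8.png

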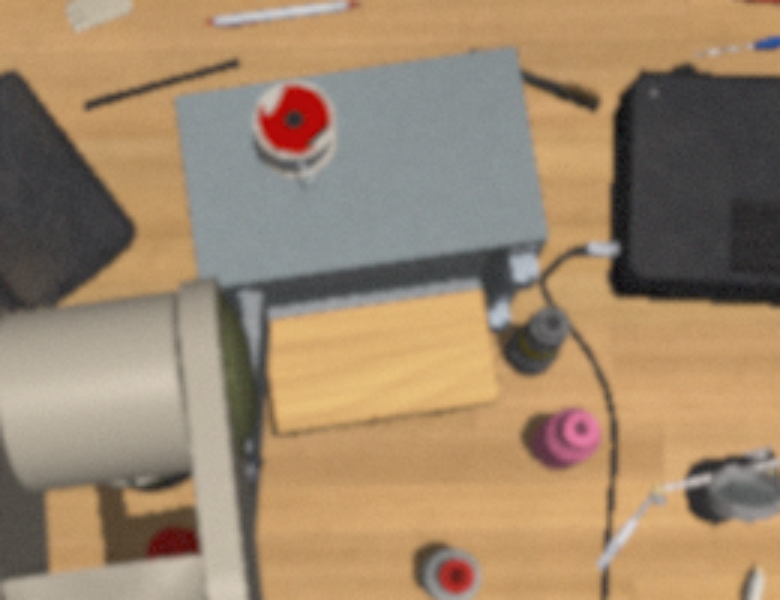

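The leaf stands at about 1.78 rad; in the top crop it runs along (255,290–600) beside the counter. Release just enough and rise.

```bash
python3 -m pendant '[[[0,0,0],0,0.2],[[0,0,0],0,0.25],[[0,0,0],0,0.27],[[0,0,0],0,0.27],[[0,0,0.1],0,0.27],[[0,0,0.3],0,0.27],[[0,0,0.5],0,0.27],[[0,0,0.8],0,0.27],[[0,0,1],0,0.27],[[0,0,1],0,0.27],[[0,0,0.8],0,0.27],[[0,0,0],0,0.27]]'
```

```text
time_s: 16.52
position: [0.542, 0.1817, 0.3415]
tool_rot: [[-0.908, 0.01, -0.418], [0.418, 0.001, -0.908], [-0.009, -1.0, -0.005]]
ft_force: [0.1, -0.1, 0.4]
grip_width: 0.0232
```

```bash
python3 -m pendant '[[[-0.3,-0.5,0.2],0,0.27],[[-0.5,-0.9,0],0.3,0.27],[[-0.5,-0.9,0],0.3,0.27],[[-0.5,-0.9,0],0.3,0.27],[[-0.5,-0.9,0],0.3,0.27],[[-0.5,-0.9,0],0.3,0.27],[[-0.5,-0.9,0],0.3,0.27],[[-0.5,-0.9,0],0.3,0.27],[[-0.5,-0.9,0],0.3,0.27],[[-0.5,-0.9,0],0.3,0.27],[[-0.2,-0.5,0],0,0.27],[[0,0,0],0,0.27]]'
python3 - <<'E'
from h import *
T0=np.load('/tmp/T.npy')
im,d=snap('top');cv2.imwrite('pics/t9.png',cv2.resize(im[40:320,220:480],None,fx=2.1,fy=2.1)[:,:,::-1])
T=cloud('top',d);H=toH(T)
i2,d2=snap('scene');cv2.imwrite('pics/s9.png',cv2.resize(i2[60:300,200:500],None,fx=2.5,fy=2.5)[:,:,::-1])
# leaf top edge
m=(abs(T[...,2]-.211)<.006)&(H[...,0]<-.015)&(H[...,0]>-.2)&(H[...,1]>.05)&(H[...,1]<.2)
P=H[m];h=np.array([0,.09]);print(len(P),P.min(0),P.max(0))
c=P[:,:2].mean(0);w,v=np.linalg.eigh(np.cov(P[:,:2].T));v=v[:,1]*-np.sign(v[0,1]);print('dir',v,'theta',np.pi/2+np.arctan2(v[1],-v[0]))
C=cloud('scene',d2)
m=(abs(C[...,0]-.45)<.03)&(abs(C[...,1]+.011)<.035)&(C[...,2]>.01)&(C[...,2]<.15)
for l in (.01,.07,.12):
    k=C[m];k=k[(k[:,2]>l)&(k[:,2]<l+.02)];print(l,k.min(0).round(3),k.max(0).round(3))
for nm,(u0,u1,v0,v1),zr in [('torch',(385,415,145,175),(.10,.13)),('shell',(275,345,250,305),(.01,.06)),('spool',(295,340,70,115),(.245,.28))]:
  for Q in (T0,T):
    X=Q[v0:v1,u0:u1].reshape(-1,3); X=X[(X[:,2]>zr[0])&(X[:,2]<zr[1])]
    print(nm,len(X),np.mean(X,0).round(4),X.min(0).round(3),X.max(0).round(3))
E
```

```text
time_s: 17.52
position: [0.39, -0.0935, 0.3417]
tool_rot: [[-0.98, 0.0, -0.198], [0.198, -0.001, -0.98], [-0.0, -1.0, 0.001]]
ft_force: [0.2, 0.2, 0.6]
grip_width: 0.0229
540 [-0.17691151  0.08114003  0.20511809] [-0.01501318  0.14970496  0.21606357]
dir [-0.97839887  0.20672604] theta 1.7790238576568367
0.01 [ 0.43  -0.015  0.01 ] [0.468 0.014 0.03 ]
0.07 [ 0.432 -0.02   0.07 ] [0.474 0.013 0.09 ]
0.12 [ 0.448 -0.012  0.122] [ 0.457 -0.003  0.133]
torch 154 [ 0.643  -0.0848  0.1161] [ 0.629 -0.102  0.101] [ 0.677 -0.047  0.125]
torch 154 [ 0.6428 -0.0849  0.1159] [ 0.628 -0.102  0.101] [ 0.676 -0.047  0.125]
shell 715 [0.3632 0.1324 0.0134] [0.305 0.059 0.01 ] [0.421 0.209 0.041]
shell 705 [0.3637 0.1322 0.0134] [0.305 0.059 0.01 ] [0.421 0.209 0.042]
spool 582 [0.7505 0.1011 0.2619] [0.704 0.075 0.246] [0.779 0.126 0.267]
spool 581 [0.7505 0.1011 0.262 ] [0.704 0.075 0.245] [0.778 0.126 0.268]
```

View pics/t9.png

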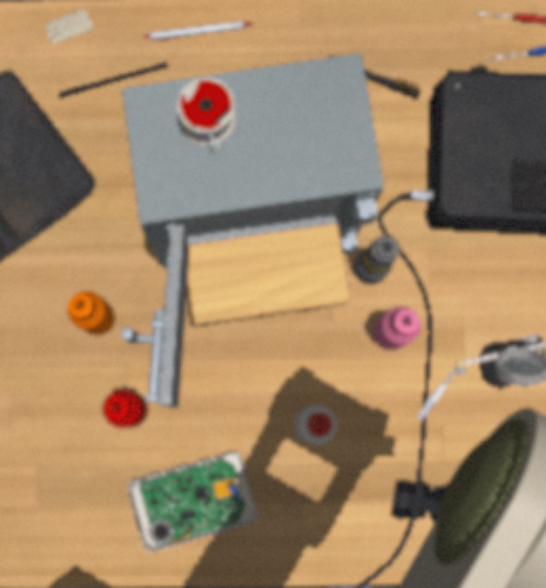

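View pics/s9.png

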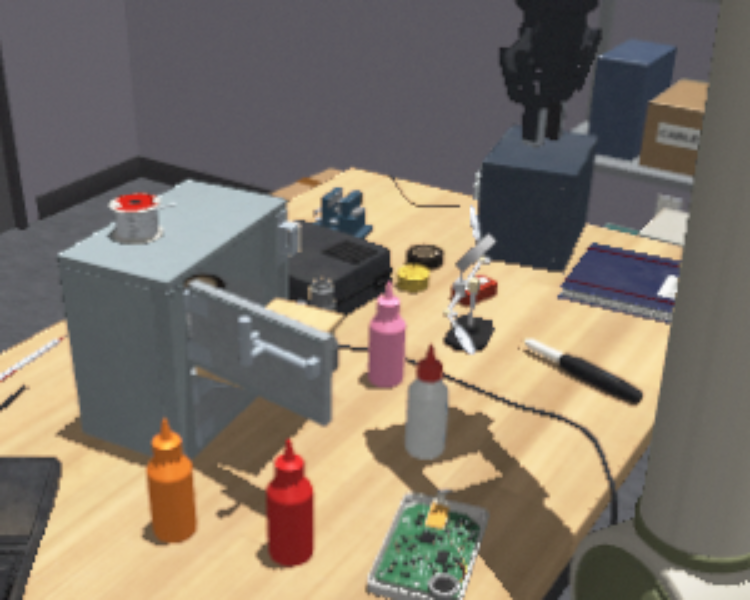

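The leaf stands at 1.78 rad (top crop 165,320). The white bottle is upright on the table (scene crop 427,410). Torch, shell and reel are unmoved, and the counter still lies flat on the front, so the lower leaf is shut. The arm touches nothing, so I'm handing in.

```bash
python3 -c "
from h import *
T=cloud('top',np.load('/tmp/top.npz')['d'])
m=(abs(T[...,2]-.112)<.005)&(T[...,1]<.16)&(T[...,1]>-.06)&(T[...,0]<.66)&(T[...,0]>.5);m=cv2.morphologyEx(m.astype(np.uint8),cv2.MORPH_OPEN,np.ones((5,5)))>0
print(cv2.minAreaRect(T[m][:,:2].astype(np.float32)))
print(env.close_job())"
```

```text
((0.6173887848854065, 0.04398906230926514), (0.08931433409452438, 0.1739324927330017), 6.516544342041016)
the job is handed in; nothing more can be done
None
```

I moved the white wash bottle from the counter to the table, drew the upper bolt about 25 mm and swung the upper leaf open. I handed in at about 17.6 s of the 54 s allowed; no verdict was reported.

| Last check | Result |
|---|---|
| Upper leaf | 1.78 rad from the top camera, and 1.78 rad from the gripper position just before release; over 1.58 needed |
| Wash bottle | standing upright on the table at about (0.45, -0.01), outside the leaf's sweep |
| Torch, device shell, solder reel | within 1 mm of where they were |
| Robot | clear of everything, with the wrist force near zero |
| Lower leaf | counter angle 6.5° at the end against 7.3° at the start, a difference of 0.014 rad |

- **Lower leaf:** the 0.014 rad is the only disagreement. It is probably measurement noise, because the counter's position is unchanged, and it is under the 0.04 limit.
- **Lower bolt:** I did not measure it; nothing came near it.
- **Setting the bottle down:** the wrist force reached about 33 N as the bottle met the table. I eased off 2 mm before letting go.

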